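# Roll-check three tubes and reject the one that is out of round

### The arm

A 6-joint arm with a two-finger parallel gripper is mounted at the origin on a cart in front of the work surface, level with it; the furniture and walls round the work are solid. World frame = base frame: x ahead of the robot, y to its left, z up, the work surface at z = 0. Lengths are in m, angles in rad, forces in N, time in s.
With the tool pointing down it reaches from about 0.375 to 0.9 m from the base axis. Payload 3.1 kg.
Tool frame: the origin (TCP) lies midway between the tips of the shut fingers; the grasp point (between the pads) lies 19 mm behind it (ctrl.grasp_offset is the distance from the TCP to the grasp point, in m); z points along the fingers, y is the line along which they close (so a half turn about z gives the same grasp; the last joint's range is limited). The gripper opens to 87 mm and grips with 3 to 60 N. Pads are 19 mm wide; open, the fingers measure 117 mm over their backs; the gripper's body (75 mm by 190 mm) begins 51 mm behind the grasp point.
Start: joints at [1.038, 0.527, 1.433, -0, 1.181, -0.178], TCP at [0.216, 0.586, 0.223] pointing down, gripper open.
Joint ranges: [-3.08, 3.08], [-0.75, 2.2], [0.22, 2.44], [-1.43, 4.57], [0, 2.65], [-2.85, 2.85]. Speed limits (rad/s): [2.79, 2.79, 3.14, 3.14, 3.14, 3.14].

### API

Orientations are given as a rotation vector (axis times angle).
In Python, from station import ctrl gives the robot as it stands.
- The arm moves only by the shell command python3 -m creep 'ROWS' [FORCE]. ROWS is a JSON object of lists of equal length, an entry for each row: "grip": the opening, from -1 (shut) to 1 (fully open); "slide": the shift along the tool's x, y, z in cm, a list of three; "rot": the turn, a rotation vector about the tool's x, y, z in rad, a list of three. A call has exactly 8 rows; each row shifts and turns the commanded pose from where the row before left it, along the tool's axes as they then stand; what a row does not reach is not made up. A row lasts 1/8 s, in which the tool goes at most 62.5 mm and 10.7 degrees, less where a joint would pass 70% of its speed; a pose out of reach is approached as far as the arm can. A call with a gripper value outside its range is refused whole. The fingers move at their own pace and stop on an object; FORCE is the grip in N (left out, the last holds). Time passes only in rows, so rows that do not move let the fingers close, or fill a call up. It gives the time, the measured TCP pose, the force, the opening and the grip force at its end, in the units of the state.
- ctrl.get_state(): the state, without advancing time (a new reading comes with each control period).
- ctrl.snapshot(name): name is "scene" or "top" or "wrist"; returns a dict with "pixels" (384x512x3 uint8, blue, green, red), "fx", "fy", "cx", "cy" (pixels), "rvec" (rotation vector, rad) and "tvec" (3), from world to camera coordinates, as OpenCV has them; the wrist camera has in their place "mount" (4x4, takes a point from camera to tool coordinates, whose origin is the TCP and whose axes are the flange's). Camera axes: x right, y down, z forward; pixel columns grow to the right and rows downward; lengths in m; the calibration is good to about 2 mm. A picture is of the moment at which its call begins: read the wrist's pose just before it. There is no depth.
- ctrl.hand_in(): hands the job in; it is judged then, once.
Trained networks look in a picture, given as the dict that the camera call returned (one of the last four; its "shot" number tells which), for a name from the list of things; names that differ only in an ending like _2 or _b are one class to them, and where a whole thing is asked for, a point or a joint stands for the part that bears it (a point fixed in the world has none). Each returns a list of dicts, best first, with "confidence" (0 to 1); they miss things now and then, are a little off and sometimes report something else, mostly with a low value. They report only what shows in the picture. A call takes as long as a camera call. They do not tell look-alikes from the thing itself.
- ctrl.masks_of(picture, thing): "pixels" (384x512 bool, what is visible of it) and "box" ([centre column, centre row, width, height] in pixels, round what is visible of it).
The state is a dict: "clock": time; "joints": joint angles; "qvel": joint speeds; "effort": joint torques, N m; "ee_pos": TCP position; "ee_rot": TCP orientation; "force": force on the tool from outside, world axes, zero at the start; "ft_torque": the same for the moment, N m; "gripper_width": opening from 0.0 (shut) to 1.0 (fully open); "grasp_force": force on a finger pad.
Only numpy, scipy, OpenCV 4.12 (cv2) and the standard library are available. Lean on these libraries where they do the work, as an engineer would, in place of code of your own. Each camera call takes 0.05 s, during which the arm holds its last target. There are 200 camera calls.

### The job

Three look-alike steel tubes lie on the sprung plate and one of them is out of round. Take the hand pad and, working from the left tube to the right one, press it gently down on each tube and keep that light pressure on while rolling the tube about half a turn away from you, to feel which one pushes back as it rolls. Then roll that tube off the far edge of the plate into the red-walled trough, leave the two true tubes on the plate, and set the pad back upright on the bench without disturbing the other things.

Things in the scene. Friction and masses are not known exactly. Their poses are not given: they have to be found in the camera images.
- stand: blue roll-check stand, 200 x 314 mm, fixed to the bench; origin under its middle at bench height, x points away from the robot across the plate towards the trough, y to the left, z up. Three lanes run along x at y = +0.095 (left), 0 (middle) and -0.095 (right), one tube in each, starting at x about -0.065
- plate_mid (a point): centre of the unloaded aluminium plate's top, 30 mm above the bench; plate 148 (x) x 298 mm, near lip 3 mm high, far edge open. It rides level on springs: firm up to about 1 N, then sinks 1 mm per 3.5 N, at most 6 mm (this point does not sink with it). Tubes on it should not be pressed with more than 16 N
- trough_mid (a point): centre of the reject trough's floor, 18 mm above the bench (12 mm below the plate top), directly beyond the plate's far edge; the trough is 40 mm wide along x, 300 mm along y, with red walls (back wall 44 mm above the bench)
- tube_a_mid (a point): steel tube, 20 mm across, 70 mm long, 0.1 kg, lying across the plate; this point is its centre, 10 mm above the plate. y is the tube's axis; z points up at the start. The tubes look alike but one is oval by 2 mm: 20 mm high as it lies, 22 after a quarter turn, 20 after half a turn. Which lies where is random
- tube_b_mid (a point): steel tube, 20 mm across, 70 mm long, 0.1 kg, lying across the plate; this point is its centre, 10 mm above the plate. y is the tube's axis; z points up at the start. The tubes look alike but one is oval by 2 mm: 20 mm high as it lies, 22 after a quarter turn, 20 after half a turn. Which lies where is random
- tube_c_mid (a point): steel tube, 20 mm across, 70 mm long, 0.1 kg, lying across the plate; this point is its centre, 10 mm above the plate. y is the tube's axis; z points up at the start. The tubes look alike but one is oval by 2 mm: 20 mm high as it lies, 22 after a quarter turn, 20 after half a turn. Which lies where is random
- pad_grip (a point): hand pad lying on the bench to the left of the stand: a flat board 90 mm (x) x 60 mm (y) x 12 mm thick with a black rubber sole, and in its middle a wooden grip block 30 mm (x) x 50 mm (y) that rises from 12 to 56 mm above the sole. 0.15 kg. This point is in the grip block, 36 mm above the sole; x is the direction in which tubes are rolled under it, and the block is best gripped across its 30 mm (along x)
- reducer_mid (a point): dark bell reducer 54 mm across, 38 mm high, standing at the far right; its centre; leave alone
- tee_mid (a point): dark iron tee 66 x 61 x 49 mm at the far left; its centre; leave alone
- coupling_mid (a point): pipe coupling 44 mm across, 41 mm high, standing at the left; its centre; leave alone
Mind the look-alikes: they are no part of the job. What is shaped like the part that bears tube_c_mid but yellow is not meant.

How it is judged:
On the way, in this order (a step that is already met when the one before it is completed fails the run):
1. the pad presses on the left tube (over 3 N) before it has turned 0.8 rad (((y of tube_a_mid in the frame of stand between 0.0475 and 1 m and contact force between tube_a and pad above 3 N and angle between tube_a_mid's own z axis and vertical below 0.8 rad) or (y of tube_b_mid in the frame of stand between 0.0475 and 1 m and contact force between tube_b and pad above 3 N and angle between tube_b_mid's own z axis and vertical below 0.8 rad) or (y of tube_c_mid in the frame of stand between 0.0475 and 1 m and contact force between tube_c and pad above 3 N and angle between tube_c_mid's own z axis and vertical below 0.8 rad))), for 0.1 s.
2. the left tube has been rolled about half a turn (its z axis within 0.54 rad of upside down) with the pad still pressing on it (over 3 N) (((y of tube_a_mid in the frame of stand between 0.0475 and 1 m and contact force between tube_a and pad above 3 N and angle between tube_a_mid's own z axis and vertical above 2.6 rad) or (y of tube_b_mid in the frame of stand between 0.0475 and 1 m and contact force between tube_b and pad above 3 N and angle between tube_b_mid's own z axis and vertical above 2.6 rad) or (y of tube_c_mid in the frame of stand between 0.0475 and 1 m and contact force between tube_c and pad above 3 N and angle between tube_c_mid's own z axis and vertical above 2.6 rad))), for 0.05 s.
3. the pad presses on the middle tube (over 3 N) before it has turned 0.8 rad (((y of tube_a_mid in the frame of stand between -0.0475 and 0.0475 m and contact force between tube_a and pad above 3 N and angle between tube_a_mid's own z axis and vertical below 0.8 rad) or (y of tube_b_mid in the frame of stand between -0.0475 and 0.0475 m and contact force between tube_b and pad above 3 N and angle between tube_b_mid's own z axis and vertical below 0.8 rad) or (y of tube_c_mid in the frame of stand between -0.0475 and 0.0475 m and contact force between tube_c and pad above 3 N and angle between tube_c_mid's own z axis and vertical below 0.8 rad))), for 0.1 s.
4. the middle tube has been rolled about half a turn (its z axis within 0.54 rad of upside down) with the pad still pressing on it (over 3 N) (((y of tube_a_mid in the frame of stand between -0.0475 and 0.0475 m and contact force between tube_a and pad above 3 N and angle between tube_a_mid's own z axis and vertical above 2.6 rad) or (y of tube_b_mid in the frame of stand between -0.0475 and 0.0475 m and contact force between tube_b and pad above 3 N and angle between tube_b_mid's own z axis and vertical above 2.6 rad) or (y of tube_c_mid in the frame of stand between -0.0475 and 0.0475 m and contact force between tube_c and pad above 3 N and angle between tube_c_mid's own z axis and vertical above 2.6 rad))), for 0.05 s.
5. the pad presses on the right tube (over 3 N) before it has turned 0.8 rad (((y of tube_a_mid in the frame of stand between -1 and -0.0475 m and contact force between tube_a and pad above 3 N and angle between tube_a_mid's own z axis and vertical below 0.8 rad) or (y of tube_b_mid in the frame of stand between -1 and -0.0475 m and contact force between tube_b and pad above 3 N and angle between tube_b_mid's own z axis and vertical below 0.8 rad) or (y of tube_c_mid in the frame of stand between -1 and -0.0475 m and contact force between tube_c and pad above 3 N and angle between tube_c_mid's own z axis and vertical below 0.8 rad))), for 0.1 s.
6. the right tube has been rolled about half a turn (its z axis within 0.54 rad of upside down) with the pad still pressing on it (over 3 N) (((y of tube_a_mid in the frame of stand between -1 and -0.0475 m and contact force between tube_a and pad above 3 N and angle between tube_a_mid's own z axis and vertical above 2.6 rad) or (y of tube_b_mid in the frame of stand between -1 and -0.0475 m and contact force between tube_b and pad above 3 N and angle between tube_b_mid's own z axis and vertical above 2.6 rad) or (y of tube_c_mid in the frame of stand between -1 and -0.0475 m and contact force between tube_c and pad above 3 N and angle between tube_c_mid's own z axis and vertical above 2.6 rad))), for 0.05 s.
7. the out-of-round tube (the one whose hidden body origin lies 1 mm off its listed middle) lies in the reject trough (((distance between tube_a and tube_a_mid above 0.0005 m and x of tube_a_mid in the frame of stand between 0.058 and 0.094 m and z of tube_a_mid in the frame of stand below 0.036 m) or (distance between tube_b and tube_b_mid above 0.0005 m and x of tube_b_mid in the frame of stand between 0.058 and 0.094 m and z of tube_b_mid in the frame of stand below 0.036 m) or (distance between tube_c and tube_c_mid above 0.0005 m and x of tube_c_mid in the frame of stand between 0.058 and 0.094 m and z of tube_c_mid in the frame of stand below 0.036 m))), for 0.2 s.
At the end, for the whole second after the job is handed in: The out-of-round tube lies at rest in the trough (x between 58 and 94 mm and its centre below 36 mm in the stand's frame), the two true tubes lie at rest on the plate (x between -95 and 52 mm), and the pad stands upright (within 0.1 rad) on the bench, at rest and released (((distance between tube_a and tube_a_mid above 0.0005 m and x of tube_a_mid in the frame of stand between 0.058 and 0.094 m and z of tube_a_mid in the frame of stand below 0.036 m and x of tube_b_mid in the frame of stand between -0.095 and 0.052 m and z of tube_b_mid in the frame of stand between 0.036 and 0.046 m and x of tube_c_mid in the frame of stand between -0.095 and 0.052 m and z of tube_c_mid in the frame of stand between 0.036 and 0.046 m) or (distance between tube_b and tube_b_mid above 0.0005 m and x of tube_b_mid in the frame of stand between 0.058 and 0.094 m and z of tube_b_mid in the frame of stand below 0.036 m and x of tube_a_mid in the frame of stand between -0.095 and 0.052 m and z of tube_a_mid in the frame of stand between 0.036 and 0.046 m and x of tube_c_mid in the frame of stand between -0.095 and 0.052 m and z of tube_c_mid in the frame of stand between 0.036 and 0.046 m) or (distance between tube_c and tube_c_mid above 0.0005 m and x of tube_c_mid in the frame of stand between 0.058 and 0.094 m and z of tube_c_mid in the frame of stand below 0.036 m and x of tube_a_mid in the frame of stand between -0.095 and 0.052 m and z of tube_a_mid in the frame of stand between 0.036 and 0.046 m and x of tube_b_mid in the frame of stand between -0.095 and 0.052 m and z of tube_b_mid in the frame of stand between 0.036 and 0.046 m)) and linear speed of each of tube_a, tube_b, tube_c, pad below 0.02 m/s and height (world z) of pad_grip between 0.03 and 0.042 m and angle between pad_grip's own z axis and vertical below 0.1 rad); the robot touches nothing.
It fails at once if a tube is pressed or pushed by the pad with more than 16 N (contact force between any of tube_a, tube_b, tube_c and pad above 16 N).
It fails at once if a bystander is moved by more than 15 mm (distance of any of reducer_mid, tee_mid, coupling_mid from where it was at the start of the episode above 0.015 m).
It also fails if it takes over 72 s, if anything falls off the work surface, if the arm or the gripper's body presses on something with over 40 N, if the wrist force passes 120 N, or if a joint passes its speed limit or range.

## Working session

There is one attempt and no reset: what is moved stays moved. The work goes in short steps, Python scripts to look and compute and a shell command to move; the robot and the scene stay as the last step left them, time stands still between calls to the robot, and variables do not carry over. Pictures are saved under pics/ and viewed, at most 10 in all, crops included, and the job is handed in when it is done.

```bash
ls; mkdir -p pics
cat > h.py <<'E'
import numpy as np, cv2
from station import ctrl
def st():
    s=ctrl.get_state(); print({k:np.round(s[k],4).tolist() for k in ("clock","ee_pos","ee_rot","force","gripper_width","grasp_force")}); return s
def ray(p,u,v):
    R=cv2.Rodrigues(np.array(p["rvec"],float))[0]; t=np.array(p["tvec"],float).ravel()
    d=R.T@np.array([(u-p["cx"])/p["fx"],(v-p["cy"])/p["fy"],1]); return -R.T@t,d
def atz(p,u,v,z):
    o,d=ray(p,u,v); return o+d*(z-o[2])/d[2]
E
python3 - <<'E'
from h import *
s=st(); print(cv2.Rodrigues(np.array(s["ee_rot"]))[0].round(3))
ims=[]
for n in("scene","top"):
    p=ctrl.snapshot(n); ims.append(p["pixels"])
    cv2.imwrite(f"pics/{n}0.png",p["pixels"])
    print(n,ray(p,256,192))
    for t,z in(("stand",.03),("tube_a_mid",.05),("pad_grip",.056),("reducer_mid",.038),("tee_mid",.049),("coupling_mid",.041)):
        for m in ctrl.masks_of(p,t)[:5]:
            b=m["box"]; print(t,round(m["confidence"],2),np.round(b,1),atz(p,b[0],b[1],z).round(4))
E
```

```text
pics
{'clock': 0.0, 'ee_pos': [0.2161, 0.5857, 0.2216], 'ee_rot': [-0.5526, -3.0919, 0.0032], 'force': [0.7331, -0.1542, -0.3054], 'gripper_width': 0.9981, 'grasp_force': 0.0}
[[-0.938  0.346 -0.001]
 [ 0.346  0.938 -0.002]
 [ 0.    -0.002 -1.   ]]
scene (array([-0.23864785, -0.87884742,  0.58631081]), array([ 0.55321901,  0.72534133, -0.41109587]))
stand 0.6 [272.  203.8 110.8  67.5] [0.4975 0.0094 0.03  ]
tube_a_mid 0.67 [256.6 201.6  19.5  16.7] [0.4448 0.0139 0.05  ]
pad_grip 0.84 [211.6 174.7  29.2  17.8] [0.4407 0.2474 0.056 ]
tee_mid 0.73 [273.5 201.8 111.7  62.8] [ 0.484  -0.0133  0.049 ]
tee_mid 0.61 [214.8 153.1  23.3  17.4] [0.5713 0.4364 0.049 ]
coupling_mid 0.56 [189.5 159.9   9.   13.4] [0.4702 0.4463 0.041 ]
top (array([0.41960459, 0.14512354, 1.12292331]), array([ 0.07510277,  0.00833787, -0.99726144]))
stand 0.78 [292.6 185.1 108.8  73.1] [0.5213 0.0465 0.03  ]
tube_a_mid 0.46 [292.  205.2  22.    8.9] [0.4615 0.051  0.05  ]
pad_grip 0.76 [193.4 200.1  18.2  34.2] [0.4783 0.3332 0.056 ]
tee_mid 0.83 [141.1 160.3  24.   25.8] [0.5956 0.4871 0.049 ]
coupling_mid 0.59 [137.2 193.3  15.7  17. ] [0.5002 0.4991 0.041 ]
```

Run:
```python
import cv2
a=cv2.imread("pics/top0.png")[120:260,100:400]; b=cv2.imread("pics/scene0.png")[110:270,160:360]
cv2.imwrite("pics/a.png",cv2.resize(a,(750,350),interpolation=cv2.INTER_CUBIC)); cv2.imwrite("pics/b.png",cv2.resize(b,(700,560),interpolation=cv2.INTER_CUBIC))
```

```text
(no output)
```

View pics/a.png

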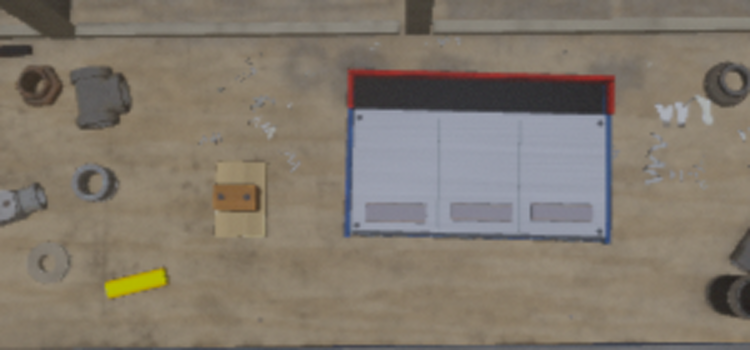

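View pics/b.png

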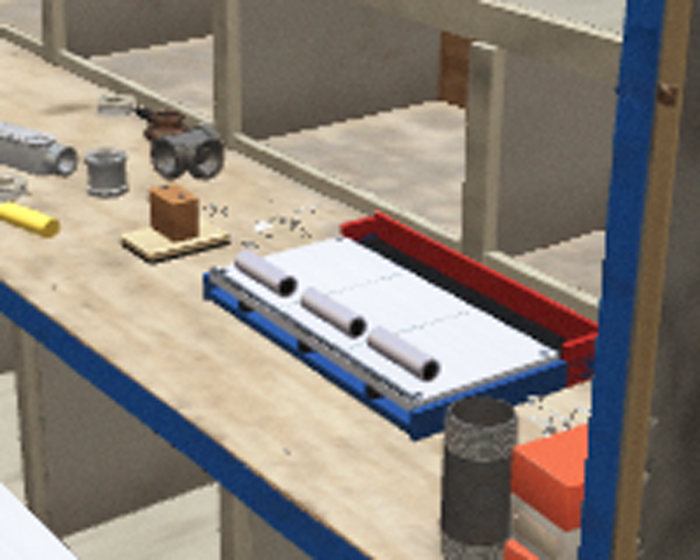

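Run:
```python
from h import *
p={n:ctrl.snapshot(n) for n in("scene","top","wrist")}
for n in p: print(n,{k:np.round(v,3).tolist() for k,v in p[n].items() if k not in("pixels",)})
T=lambda x,y:(100+(x+.5)/2.5-.5,120+(y+.5)/2.5-.5)
S=lambda x,y:(160+(x+.5)/3.5-.5,110+(y+.5)/3.5-.5)
pt={"tubeL":((395.5,212),(265,272),.043),"tubeM":((481,212),(333,311),.043),"tubeR":((561.5,212),(402,353),.043),
"padNL":((216,237),(152,262),.012),"padFR":((266,161),(230,240),.012),"padFL":((216,161),(190,0),.012),"padNR":((266,237),(190,0),.012),"redFL":((348,70),(376,213),.044),"redFR":((614,76),(599,325),.044),"blockFL":((214,184),(0,0),.056),"blockFR":((258,184),(0,0),.056),"blockNL":((214,211),(0,0),.056),"blockNR":((258,211),(0,0),.056)}
for k,(a,b,z) in pt.items():
    print(k,atz(p["top"],*T(*a),z).round(4),atz(p["scene"],*S(*b),z).round(4))
cv2.imwrite("pics/w0.png",p["wrist"]["pixels"])
```

```text
scene {'fx': 441.324, 'fy': 441.324, 'cx': 242.353, 'cy': 185.531, 'rvec': [1.906, -0.61, 0.398], 'tvec': [-0.314, 0.199, 1.017], 'shot': 3}
top {'fx': 373.499, 'fy': 373.499, 'cx': 259.63, 'cy': 187.489, 'rvec': [2.168, -2.187, 0.096], 'tvec': [0.148, 0.515, 1.082], 'shot': 4}
wrist {'fx': 294.311, 'fy': 294.311, 'cx': 252.197, 'cy': 186.814, 'mount': [[-0.0, -0.964, -0.264, 0.072], [1.0, -0.001, 0.001, -0.001], [-0.001, -0.264, 0.964, -0.161], [0.0, 0.0, 0.0, 1.0]], 'shot': 5}
tubeL [0.4647 0.1489 0.043 ] [0.4619 0.1443 0.043 ]
tubeM [0.4638 0.0501 0.043 ] [0.462  0.0452 0.043 ]
tubeR [ 0.463 -0.043  0.043] [ 0.4594 -0.0481  0.043 ]
padNL [0.4381 0.3623 0.012 ] [0.4288 0.2839 0.012 ]
padFR [0.5282 0.3033 0.012 ] [0.5183 0.2864 0.012 ]
padFL [0.5287 0.3631 0.012 ] [1.0043 1.1358 0.012 ]
padNR [0.4376 0.303  0.012 ] [1.0043 1.1358 0.012 ]
redFL [0.6313 0.2032 0.044 ] [0.6271 0.1964 0.044 ]
redFR [ 0.6216 -0.1081  0.044 ] [ 0.6199 -0.1034  0.044 ]
blockFL [0.4979 0.3565 0.056 ] [0.6881 1.1409 0.056 ]
blockFR [0.4975 0.3061 0.056 ] [0.6881 1.1409 0.056 ]
blockNL [0.467  0.3562 0.056 ] [0.6881 1.1409 0.056 ]
blockNR [0.4666 0.306  0.056 ] [0.6881 1.1409 0.056 ]
```

```bash
python3 -m creep '{"grip":[1,1,1,1,1,1,1,1],"slide":[[0,0,0],[0,0,0],[0,0,0],[0,0,0],[0,0,0],[0,0,0],[0,0,0],[0,0,0]],"rot":[[0,0,0.174],[0,0,0.174],[0,0,0.174],[0,0,0.174],[0,0,0.174],[0,0,0.174],[0,0,0.174],[0,0,0]]}' 20
python3 -m creep '{"grip":[1,1,1,1,1,1,1,1],"slide":[[-3.6,3.8,0.9],[-3.6,3.8,0.9],[-3.6,3.8,0.9],[-3.6,3.8,0.9],[-3.6,3.8,0.9],[-3.6,3.8,0.9],[-3.6,3.8,0.9],[0,0,0]],"rot":[[0,0,0],[0,0,0],[0,0,0],[0,0,0],[0,0,0],[0,0,0],[0,0,0],[0,0,0]]}' 20
cat >> h.py <<'E'
def wr():
    s=ctrl.get_state(); p=ctrl.snapshot("wrist"); W=np.eye(4); W[:3,:3]=cv2.Rodrigues(np.array(s["ee_rot"]))[0]; W[:3,3]=s["ee_pos"]; M=W@np.array(p["mount"]); 
    R=M[:3,:3].T; p["rvec"]=cv2.Rodrigues(R)[0].ravel(); p["tvec"]=-R@M[:3,3]; return p
E
python3 - <<'E'
from h import *
s=st(); print(cv2.Rodrigues(np.array(s["ee_rot"]))[0].round(3))
p=wr(); cv2.imwrite("pics/w1.png",p["pixels"]); 
import pickle; pickle.dump(p,open("w1.pkl","wb"))
for q,n in((ctrl.snapshot("top"),"top"),):
  pass
for m in ctrl.masks_of(p,"pad_grip"):
  print(m["confidence"],m["box"])
E
```

```text
clock: 1.85
ee_pos: [0.2165, 0.5863, 0.2226]
ee_rot: [2.22, 2.223, -0.0]
force: [-0.5, 0.6, 0.4]
gripper_width: 0.999
grasp_force: 0.0
clock: 2.85
ee_pos: [0.4852, 0.3314, 0.1589]
ee_rot: [2.225, 2.217, 0.0]
force: [0.3, 0.3, -0.4]
gripper_width: 1.002
grasp_force: 0.0
{'clock': 2.85, 'ee_pos': [0.4852, 0.3314, 0.1589], 'ee_rot': [2.2247, 2.2171, 0.0002], 'force': [0.2922, 0.3389, -0.4428], 'gripper_width': 1.0022, 'grasp_force': 0.0}
[[ 0.003  1.     0.001]
 [ 1.    -0.003 -0.   ]
 [-0.     0.001 -1.   ]]
0.83 [252.3, 177.3, 84.8, 67.4]
```

View pics/w1.png

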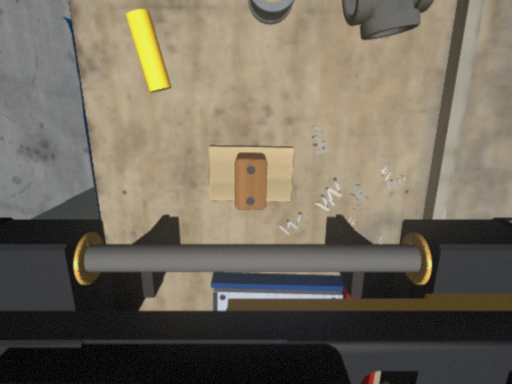

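Run:
```python
from h import *
import pickle; p=pickle.load(open("w1.pkl","rb"))
for u,v in((236,160),(267,160),(236,209),(267,209)): print(atz(p,u,v,.056).round(4))
for u,v in((209,147),(293,147),(210,201),(292,201)): print(atz(p,u,v,.012).round(4))
```

```text
[0.4708 0.3561 0.056 ]
[0.499 0.356 0.056]
[0.47   0.3091 0.056 ]
[0.4994 0.3089 0.056 ]
[0.4404 0.3622 0.012 ]
[0.5283 0.3618 0.012 ]
[0.439  0.3028 0.012 ]
[0.5292 0.3025 0.012 ]
```

```bash
python3 -m creep '{"grip":[1,1,1,1,1,1,1,1],"slide":[[0.1,0,2.3],[0,0,2.3],[0,0,2.3],[0,0,2.3],[0,0,2.3],[0,0,2.0],[0,0,0.6],[0,0,0]],"rot":[[0,0,0],[0,0,0],[0,0,0],[0,0,0],[0,0,0],[0,0,0],[0,0,0],[0,0,0]]}' 45
python3 -m creep '{"grip":[-1,-1,-1,-1,-1,-1,-1,-1],"slide":[[0,0,0],[0,0,0],[0,0,0],[0,0,0],[0,0,0],[0,0,0],[0,0,0],[0,0,0]],"rot":[[0,0,0],[0,0,0],[0,0,0],[0,0,0],[0,0,0],[0,0,0],[0,0,0],[0,0,0]]}' 45
```

```text
clock: 4.0
ee_pos: [0.4816, 0.3359, 0.0187]
ee_rot: [-2.22, -2.222, 0.0]
force: [-0.0, -0.6, 0.3]
gripper_width: 1.0
grasp_force: 0.0
clock: 5.0
ee_pos: [0.4824, 0.335, 0.0185]
ee_rot: [2.222, 2.22, 0.0]
force: [0.9, 0.3, -0.7]
gripper_width: 0.343
grasp_force: 44.9
```

```bash
python3 -m creep '{"grip":[-1,-1,-1,-1,-1,-1,-1,-1],"slide":[[0,0,-3],[0,0,-4],[0,0,-3],[-4.7,-0.9,0],[-4.7,-0.9,0],[-4.7,-0.9,0],[-4.7,-0.8,0],[0,0,0]],"rot":[[0,0,0],[0,0,0],[0,0,0],[0,0,0],[0,0,0],[0,0,0],[0,0,0],[0,0,0.03]]}' 45
python3 -m creep '{"grip":[-1,-1,-1,-1,-1,-1,-1,-1],"slide":[[0,0,2],[0,0,1],[0,0,0.5],[0,0,0],[0,0,0],[0,0,0],[0,0,0],[0,0,0]],"rot":[[0,0,0],[0,0,0],[0,0,0],[0,0,0],[0,0,0],[0,0,0],[0,0,0],[0,0,0]]}' 45
cat > rd.py <<'E'
from h import *
F=[];P=[]
for i in range(5):
    p=ctrl.snapshot("top"); s=ctrl.get_state(); F.append(s["force"]); P.append(s["ee_pos"])
print("F",np.mean(F,0).round(2),np.std(F,0).round(2),"P",np.mean(P,0).round(4),np.std(P,0).round(4),s["clock"])
cv2.imwrite("pics/last_top.png",p["pixels"])
E
python3 rd.py
```

```text
clock: 6.0
ee_pos: [0.4457, 0.1446, 0.1183]
ee_rot: [-2.261, -2.179, 0.004]
force: [-0.0, -0.6, -1.3]
gripper_width: 0.343
grasp_force: 44.9
clock: 7.0
ee_pos: [0.4471, 0.147, 0.0837]
ee_rot: [2.256, 2.187, 0.0]
force: [0.1, 0.0, -1.8]
gripper_width: 0.341
grasp_force: 44.9
F [ 0.11 -0.24 -1.53] [0.21 0.6  0.35] P [0.4471 0.147  0.0836] [0. 0. 0.] 7.25
```

```bash
python3 -m creep '{"grip":[-1,-1,-1,-1,-1,-1,-1,-1],"slide":[[0,0,0.5],[0,0,0.5],[0,0,0.2],[0,0,0.1],[0,0,0.1],[0,0,0.05],[0,0,0],[0,0,0]],"rot":[[0,0,0],[0,0,0],[0,0,0],[0,0,0],[0,0,0],[0,0,0],[0,0,0],[0,0,0]]}' 45
python3 rd.py
```

```text
clock: 8.25
ee_pos: [0.4471, 0.1471, 0.0691]
ee_rot: [2.255, 2.187, 0.0]
force: [-0.2, -0.8, -1.9]
gripper_width: 0.343
grasp_force: 44.9
F [ 0.35  0.25 -1.38] [0.52 0.49 0.38] P [0.4471 0.147  0.0691] [0. 0. 0.] 8.5
```

```bash
python3 -m creep '{"grip":[-1,-1,-1,-1,-1,-1,-1,-1],"slide":[[0,0,0.05],[0,0,0.05],[0,0,0.05],[0,0,0],[0,0,0],[0,0,0],[0,0,0],[0,0,0]],"rot":[[0,0,0],[0,0,0],[0,0,0],[0,0,0],[0,0,0],[0,0,0],[0,0,0],[0,0,0]]}' 45
python3 rd.py
```

```text
clock: 9.5
ee_pos: [0.4472, 0.1471, 0.0676]
ee_rot: [2.255, 2.187, 0.0]
force: [0.1, -0.8, 2.0]
gripper_width: 0.345
grasp_force: 44.9
F [-0.24 -0.21  1.91] [0.38 0.47 0.32] P [0.4472 0.1471 0.0676] [0. 0. 0.] 9.75
```

```bash
python3 -m creep '{"grip":[-1,-1,-1,-1,-1,-1,-1,-1],"slide":[[0,0,0.06],[0,0,0],[0,0,0],[0,0.2,0],[0,0.2,0],[0,0.2,0],[0,0.2,0],[0,0.2,0]],"rot":[[0,0,0],[0,0,0],[0,0,0],[0,0,0],[0,0,0],[0,0,0],[0,0,0],[0,0,0]]}' 45
python3 rd.py
```

```text
clock: 10.75
ee_pos: [0.4572, 0.1467, 0.0672]
ee_rot: [2.256, 2.187, -0.0]
force: [-2.2, -0.1, 6.3]
gripper_width: 0.34
grasp_force: 44.9
F [-0.44 -0.55  6.44] [0.46 0.28 0.35] P [0.4577 0.1467 0.0672] [0. 0. 0.] 11.0
```

```bash
python3 -m creep '{"grip":[-1,-1,-1,-1,-1,-1,-1,-1],"slide":[[0,0,-0.05],[0,0.2,0],[0,0.2,0],[0,0.2,0],[0,0.2,0],[0,0.2,0],[0,0,0],[0,0,0]],"rot":[[0,0,0],[0,0,0],[0,0,0],[0,0,0],[0,0,0],[0,0,0],[0,0,0],[0,0,0]]}' 45
python3 rd.py
```

```text
clock: 12.0
ee_pos: [0.4679, 0.1464, 0.0678]
ee_rot: [2.255, 2.186, 0.002]
force: [-0.3, -0.8, 6.8]
gripper_width: 0.34
grasp_force: 44.9
F [-0.26 -0.09  6.74] [0.32 0.63 0.48] P [0.4679 0.1464 0.0679] [0. 0. 0.] 12.25
```

```bash
python3 -m creep '{"grip":[-1,-1,-1,-1,-1,-1,-1,-1],"slide":[[0,0.2,0],[0,0.2,0],[0,0.2,0],[0,0.2,0],[0,0.2,0],[0,0.2,0],[0,0,0],[0,0,0]],"rot":[[0,0,0],[0,0,0],[0,0,0],[0,0,0],[0,0,0],[0,0,0],[0,0,0],[0,0,0]]}' 45
python3 rd.py
```

```text
clock: 13.25
ee_pos: [0.4803, 0.1459, 0.068]
ee_rot: [2.254, 2.186, 0.003]
force: [0.4, -0.5, 7.6]
gripper_width: 0.341
grasp_force: 44.9
F [ 0.62 -0.87  6.91] [0.21 0.39 0.37] P [0.4803 0.1459 0.068 ] [0. 0. 0.] 13.5
```

```bash
python3 -m creep '{"grip":[-1,-1,-1,-1,-1,-1,-1,-1],"slide":[[0,0.2,0],[0,0.2,0],[0,0.2,0],[0,0.2,0],[0,0.2,0],[0,0.2,0],[0,0,0],[0,0,0]],"rot":[[0,0,0],[0,0,0],[0,0,0],[0,0,0],[0,0,0],[0,0,0],[0,0,0],[0,0,0]]}' 45
python3 rd.py
```

```text
clock: 14.5
ee_pos: [0.4926, 0.1455, 0.068]
ee_rot: [2.254, 2.185, 0.003]
force: [-0.9, -1.5, 6.3]
gripper_width: 0.345
grasp_force: 44.9
F [ 0.49 -0.71  6.17] [0.54 0.3  0.31] P [0.4926 0.1455 0.068 ] [0. 0. 0.] 14.75
```

```bash
python3 -m creep '{"grip":[-1,-1,-1,-1,-1,-1,-1,-1],"slide":[[0,0.2,0],[0,0.2,0],[0,0.2,0],[0,0.2,0],[0,0.2,0],[0,0.2,0],[0,0,0],[0,0,0]],"rot":[[0,0,0],[0,0,0],[0,0,0],[0,0,0],[0,0,0],[0,0,0],[0,0,0],[0,0,0]]}' 45
python3 rd.py
```

```text
clock: 15.75
ee_pos: [0.5035, 0.1452, 0.0676]
ee_rot: [2.255, 2.186, 0.001]
force: [0.8, -1.1, 4.5]
gripper_width: 0.346
grasp_force: 44.9
F [ 0.77 -1.05  5.27] [0.54 0.54 0.36] P [0.5034 0.1452 0.0676] [0. 0. 0.] 16.0
```

```bash
python3 -m creep '{"grip":[-1,-1,-1,-1,-1,-1,-1,-1],"slide":[[0,0.2,0],[0,0.2,0],[0,0.2,0],[0,0.1,0],[0,0,0],[0,0,0],[0,0,0],[0,0,0]],"rot":[[0,0,0],[0,0,0],[0,0,0],[0,0,0],[0,0,0],[0,0,0],[0,0,0],[0,0,0]]}' 45
python3 rd.py
```

```text
clock: 17.0
ee_pos: [0.51, 0.145, 0.0674]
ee_rot: [2.255, 2.187, -0.0]
force: [0.6, -2.3, 3.6]
gripper_width: 0.336
grasp_force: 44.9
F [ 0.94 -2.68  3.68] [0.4  0.48 0.57] P [0.51   0.145  0.0674] [0. 0. 0.] 17.25
```

```bash
python3 -m creep '{"grip":[-1,-1,-1,-1,-1,-1,-1,-1],"slide":[[0,0,-0.2],[0,0,-0.8],[0,0,-1.5],[-3.3,-2,0],[-3.3,-2,0],[-3.3,-2,0],[0,0,1.2],[0,0,1.0]],"rot":[[0,0,0],[0,0,0],[0,0,0],[0,0,0],[0,0,0],[0,0,0],[0,0,0],[0,0,0]]}' 45
python3 rd.py
python3 - <<'E'
from h import *
p=ctrl.snapshot("top")
im=p["pixels"][150:240,220:360]; cv2.imwrite("pics/c.png",cv2.resize(im,None,fx=5,fy=5,interpolation=cv2.INTER_CUBIC))
E
```

```text
clock: 18.25
ee_pos: [0.448, 0.0481, 0.0705]
ee_rot: [2.255, 2.185, 0.002]
force: [0.2, -0.1, -2.3]
gripper_width: 0.338
grasp_force: 44.9
F [ 0.09 -0.01 -1.48] [0.58 0.36 0.31] P [0.4474 0.0486 0.0698] [0.0001 0.0001 0.0004] 18.5
```

View pics/c.png

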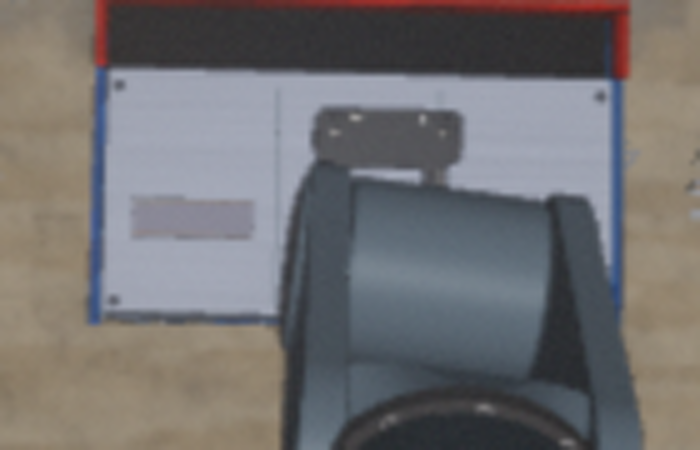

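The picture shows the left tube rolled about 32 mm (crop 192,218), aligned in its lane, and the arm is now over the middle tube.

```bash
python3 -m creep '{"grip":[-1,-1,-1,-1,-1,-1,-1,-1],"slide":[[0,0,0.07],[0,0,0.06],[0,0,0.05],[0,0,0.05],[0,0,0.04],[0,0,0],[0,0,0],[0,0,0]],"rot":[[0,0,0],[0,0,0],[0,0,0],[0,0,0],[0,0,0],[0,0,0],[0,0,0],[0,0,0]]}' 45
python3 rd.py
```

```text
clock: 19.55
ee_pos: [0.4471, 0.048, 0.0678]
ee_rot: [2.255, 2.187, 0.0]
force: [-0.5, 0.6, 0.8]
gripper_width: 0.341
grasp_force: 44.9
F [0.13 0.34 0.81] [0.6  0.51 0.4 ] P [0.4472 0.048  0.0678] [0. 0. 0.] 19.8
```

```bash
python3 -m creep '{"grip":[-1,-1,-1,-1,-1,-1,-1,-1],"slide":[[0,0,0.05],[0,0,0.05],[0,0,0],[0,0,0],[0,0.25,0],[0,0.25,0],[0,0.25,0],[0,0.25,0]],"rot":[[0,0,0],[0,0,0],[0,0,0],[0,0,0],[0,0,0],[0,0,0],[0,0,0],[0,0,0]]}' 45
python3 rd.py
```

```text
clock: 20.8
ee_pos: [0.4572, 0.0476, 0.0668]
ee_rot: [2.255, 2.187, 0.0]
force: [-0.2, 0.0, 4.2]
gripper_width: 0.343
grasp_force: 44.9
F [ 0.37 -0.18  4.57] [0.46 0.7  0.5 ] P [0.4575 0.0476 0.0668] [0.0002 0.     0.    ] 21.05
```

```bash
python3 -m creep '{"grip":[-1,-1,-1,-1,-1,-1,-1,-1],"slide":[[0,0.25,0],[0,0.25,0],[0,0.25,0],[0,0.25,0],[0,0.25,0],[0,0.25,0],[0,0.25,0],[0,0.25,0]],"rot":[[0,0,0],[0,0,0],[0,0,0],[0,0,0],[0,0,0],[0,0,0],[0,0,0],[0,0,0]]}' 45
python3 rd.py
```

```text
clock: 22.05
ee_pos: [0.4771, 0.047, 0.0668]
ee_rot: [2.256, 2.187, -0.0]
force: [-0.7, -0.8, 4.5]
gripper_width: 0.342
grasp_force: 44.9
F [ 0.43 -0.42  4.6 ] [0.35 0.27 0.42] P [0.4775 0.047  0.0668] [0.0002 0.     0.    ] 22.3
```

```bash
python3 -m creep '{"grip":[-1,-1,-1,-1,-1,-1,-1,-1],"slide":[[0,0.25,0],[0,0.25,0],[0,0.25,0],[0,0.25,0],[0,0.25,0],[0,0.25,0],[0,0.25,0],[0,0.25,0]],"rot":[[0,0,0],[0,0,0],[0,0,0],[0,0,0],[0,0,0],[0,0,0],[0,0,0],[0,0,0]]}' 45
python3 rd.py
python3 -m creep '{"grip":[-1,-1,-1,-1,-1,-1,-1,-1],"slide":[[0,0.25,0],[0,0.25,0],[0,0.25,0],[0,0.25,0],[0,0.25,0],[0,0,0],[0,0,0],[0,0,0]],"rot":[[0,0,0],[0,0,0],[0,0,0],[0,0,0],[0,0,0],[0,0,0],[0,0,0],[0,0,0]]}' 45
python3 rd.py
```

```text
clock: 23.3
ee_pos: [0.4971, 0.0464, 0.0667]
ee_rot: [2.255, 2.187, -0.0]
force: [0.6, -1.9, 5.4]
gripper_width: 0.339
grasp_force: 44.9
F [ 0.26 -2.12  4.39] [0.21 0.54 0.49] P [0.4975 0.0464 0.0668] [0.0002 0.     0.    ] 23.55
clock: 24.55
ee_pos: [0.5096, 0.046, 0.0668]
ee_rot: [2.255, 2.187, 0.0]
force: [-0.8, -3.3, 5.0]
gripper_width: 0.338
grasp_force: 44.9
F [ 0.09 -3.34  4.47] [0.35 0.26 0.56] P [0.5095 0.046  0.0668] [0. 0. 0.] 24.8
```

```bash
python3 -m creep '{"grip":[-1,-1,-1,-1,-1,-1,-1,-1],"slide":[[0,0,-0.2],[0,0,-0.8],[0,0,-1.5],[-3.1,-2,0],[-3.1,-2.1,0],[-3.1,-2,0],[0,0,1.2],[0,0,0.9]],"rot":[[0,0,0],[0,0,0],[0,0,0],[0,0,0],[0,0,0],[0,0,0],[0,0,0],[0,0,0]]}' 45
python3 rd.py
python3 -m creep '{"grip":[-1,-1,-1,-1,-1,-1,-1,-1],"slide":[[0,0,0.07],[0,0,0.06],[0,0,0.05],[0,0,0.05],[0,0,0.02],[0,0,0],[0,0,0],[0,0,0]],"rot":[[0,0,0],[0,0,0],[0,0,0],[0,0,0],[0,0,0],[0,0,0],[0,0,0],[0,0,0]]}' 45
python3 rd.py
```

```text
clock: 25.8
ee_pos: [0.4462, -0.0449, 0.0707]
ee_rot: [2.256, 2.185, 0.001]
force: [0.3, 0.2, -2.2]
gripper_width: 0.339
grasp_force: 44.9
F [ 0.03 -0.21 -1.37] [0.58 0.21 0.33] P [ 0.4458 -0.0443  0.0702] [0.0001 0.0001 0.0003] 26.05
clock: 27.05
ee_pos: [0.4456, -0.045, 0.0683]
ee_rot: [2.256, 2.187, 0.0]
force: [-0.6, -0.2, -0.2]
gripper_width: 0.34
grasp_force: 44.9
F [-0.38 -0.08 -0.55] [0.52 0.29 0.41] P [ 0.4456 -0.045   0.0683] [0. 0. 0.] 27.3
```

```bash
python3 -m creep '{"grip":[-1,-1,-1,-1,-1,-1,-1,-1],"slide":[[0,0,0.05],[0,0,0.05],[0,0,0.05],[0,0,0],[0,0,0],[0,0.2,0],[0,0.2,0],[0,0.2,0]],"rot":[[0,0,0],[0,0,0],[0,0,0],[0,0,0],[0,0,0],[0,0,0],[0,0,0],[0,0,0]]}' 45
python3 rd.py
python3 -m creep '{"grip":[-1,-1,-1,-1,-1,-1,-1,-1],"slide":[[0,0.2,0],[0,0.2,0],[0,0.2,0],[0,0.2,0],[0,0.2,0],[0,0,0],[0,0,0],[0,0,0]],"rot":[[0,0,0],[0,0,0],[0,0,0],[0,0,0],[0,0,0],[0,0,0],[0,0,0],[0,0,0]]}' 45
python3 rd.py
```

```text
clock: 28.3
ee_pos: [0.4519, -0.0452, 0.0668]
ee_rot: [2.255, 2.187, 0.0]
force: [-0.2, 0.9, 4.6]
gripper_width: 0.34
grasp_force: 44.9
F [0.28 0.13 4.4 ] [0.54 0.38 0.35] P [ 0.4521 -0.0453  0.0668] [0.0001 0.     0.    ] 28.55
clock: 29.55
ee_pos: [0.4617, -0.0455, 0.0668]
ee_rot: [2.255, 2.187, 0.0]
force: [0.5, 0.0, 4.1]
gripper_width: 0.341
grasp_force: 44.9
F [ 0.29 -0.55  4.52] [0.33 0.54 0.55] P [ 0.4617 -0.0456  0.0668] [0. 0. 0.] 29.8
```

```bash
python3 -m creep '{"grip":[-1,-1,-1,-1,-1,-1,-1,-1],"slide":[[0,0.25,0],[0,0.25,0],[0,0.25,0],[0,0.25,0],[0,0.25,0],[0,0.25,0],[0,0.25,0],[0,0.25,0]],"rot":[[0,0,0],[0,0,0],[0,0,0],[0,0,0],[0,0,0],[0,0,0],[0,0,0],[0,0,0]]}' 45
python3 rd.py
python3 -m creep '{"grip":[-1,-1,-1,-1,-1,-1,-1,-1],"slide":[[0,0.25,0],[0,0.25,0],[0,0.25,0],[0,0.25,0],[0,0.25,0],[0,0.25,0],[0,0.25,0],[0,0.25,0]],"rot":[[0,0,0],[0,0,0],[0,0,0],[0,0,0],[0,0,0],[0,0,0],[0,0,0],[0,0,0]]}' 45
python3 -m creep '{"grip":[-1,-1,-1,-1,-1,-1,-1,-1],"slide":[[0,0.25,0],[0,0.25,0],[0,0.2,0],[0,0,0],[0,0,0],[0,0,0],[0,0,0],[0,0,0]],"rot":[[0,0,0],[0,0,0],[0,0,0],[0,0,0],[0,0,0],[0,0,0],[0,0,0],[0,0,0]]}' 45
python3 rd.py
```

```text
clock: 30.8
ee_pos: [0.4818, -0.0462, 0.0667]
ee_rot: [2.256, 2.187, -0.0]
force: [0.3, -3.1, 3.8]
gripper_width: 0.339
grasp_force: 44.9
F [ 0.4  -1.48  4.58] [0.48 0.23 0.48] P [ 0.482  -0.0462  0.0668] [0.0002 0.     0.    ] 31.05
clock: 32.05
ee_pos: [0.5018, -0.0468, 0.0668]
ee_rot: [2.255, 2.187, -0.0]
force: [0.6, -3.0, 3.8]
gripper_width: 0.339
grasp_force: 44.9
clock: 33.05
ee_pos: [0.5086, -0.047, 0.0668]
ee_rot: [2.255, 2.187, 0.0]
force: [0.4, -3.4, 4.3]
gripper_width: 0.341
grasp_force: 44.9
F [ 0.1  -3.33  4.6 ] [0.71 0.09 0.55] P [ 0.5086 -0.047   0.0668] [0. 0. 0.] 33.3
```

```bash
python3 -m creep '{"grip":[-1,-1,-1,-1,-1,-1,-1,-1],"slide":[[0,0,-0.2],[0,0,-0.8],[0,0,-2],[4.8,-2.3,0],[4.8,-2.3,0],[4.8,-2.3,0],[4.7,-2.4,0],[0,0,0]],"rot":[[0,0,0],[0,0,0],[0,0,0],[0,0,0],[0,0,0],[0,0,0],[0,0,0],[0,0,0]]}' 45
python3 - <<'E'
from h import *
st(); p=ctrl.snapshot("scene"); im=p["pixels"][130:240,190:340]; cv2.imwrite("pics/d.png",cv2.resize(im,None,fx=5,fy=5,interpolation=cv2.INTER_CUBIC))
E
```

```text
clock: 34.3
ee_pos: [0.4174, 0.1497, 0.0966]
ee_rot: [-2.247, -2.19, 0.005]
force: [-0.5, -0.7, -0.8]
gripper_width: 0.342
grasp_force: 44.9
{'clock': 34.3, 'ee_pos': [0.4174, 0.1497, 0.0966], 'ee_rot': [-2.2468, -2.1903, 0.0052], 'force': [-0.4688, -0.7243, -0.8034], 'gripper_width': 0.3419, 'grasp_force': 44.9277}
```

View pics/d.png

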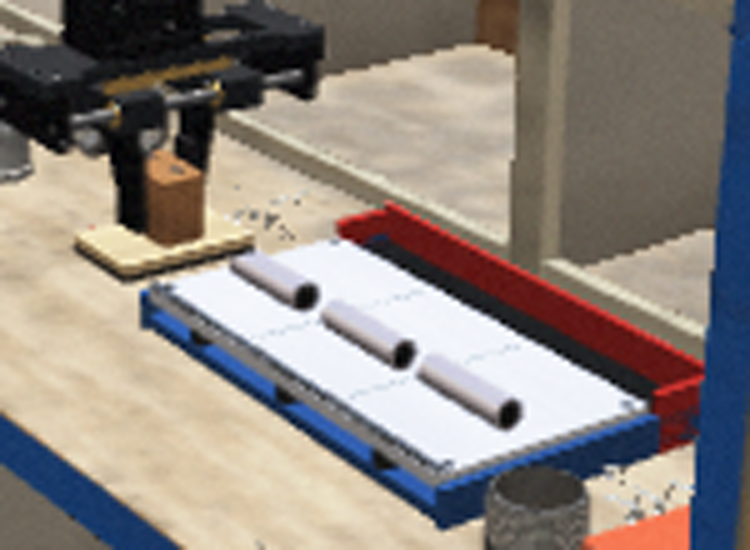

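The tubes lie in their lanes on the plate; the pad hangs level near the plate's front left, behind the left tube (crop 275,280).

```bash
python3 -m creep '{"grip":[-1,-1,-1,-1,-1,-1,-1,-1],"slide":[[0,0,2],[0,0,1.5],[0,0,0.6],[0,0,0],[0,0.5,0],[0,0.5,0],[0,0.4,0],[0,0.4,0]],"rot":[[0,0,0],[0,0,0],[0,0,0],[0,0,0],[0,0,0],[0,0,0],[0,0,0],[0,0,0]]}' 45
python3 rd.py
python3 -m creep '{"grip":[-1,-1,-1,-1,-1,-1,-1,-1],"slide":[[0,0.3,0],[0,0.3,0],[0,0.4,0],[0,0.5,0],[0,0.5,0],[0,0.5,0],[0,0.5,0],[0,0.5,0]],"rot":[[0,0,0],[0,0,0],[0,0,0],[0,0,0],[0,0,0],[0,0,0],[0,0,0],[0,0,0]]}' 45
python3 rd.py
```

```text
clock: 35.35
ee_pos: [0.44, 0.1463, 0.0559]
ee_rot: [2.255, 2.187, 0.001]
force: [-0.6, 0.3, -1.5]
gripper_width: 0.342
grasp_force: 44.9
F [-0.07  0.25 -1.69] [0.5  0.33 0.21] P [0.4399 0.1463 0.0558] [0.0006 0.     0.0001] 35.6
clock: 36.6
ee_pos: [0.4749, 0.1452, 0.0557]
ee_rot: [2.256, 2.187, 0.0]
force: [-0.8, -0.4, -1.3]
gripper_width: 0.338
grasp_force: 44.9
F [ 0.13  0.26 -1.62] [0.94 0.48 0.77] P [0.475  0.1452 0.0557] [0.0007 0.     0.0001] 36.85
```

Push on to about x = 0.54.

```bash
python3 -m creep '{"grip":[-1,-1,-1,-1,-1,-1,-1,-1],"slide":[[0,0.4,0],[0,0.5,0],[0,0.5,0],[0,0.5,0],[0,0.5,0],[0,0.5,0],[0,0.5,0],[0,0.5,0]],"rot":[[0,0,0],[0,0,0],[0,0,0],[0,0,0],[0,0,0],[0,0,0],[0,0,0],[0,0,0]]}' 45
python3 -m creep '{"grip":[-1,-1,-1,-1,-1,-1,-1,-1],"slide":[[0,0.5,0],[0,0.5,0],[0,0.5,0],[0,0.4,0],[0,0.4,0],[0,0.3,0],[0,0,0],[0,0,0]],"rot":[[0,0,0],[0,0,0],[0,0,0],[0,0,0],[0,0,0],[0,0,0],[0,0,0],[0,0,0]]}' 45
python3 - <<'E'
from h import *
st(); p=ctrl.snapshot("scene"); im=p["pixels"][130:240,190:340]; cv2.imwrite("pics/e.png",cv2.resize(im,None,fx=5,fy=5,interpolation=cv2.INTER_CUBIC))
E
```

```text
clock: 37.85
ee_pos: [0.5136, 0.144, 0.0557]
ee_rot: [-2.255, -2.187, 0.001]
force: [-0.6, -0.2, -2.4]
gripper_width: 0.342
grasp_force: 44.9
clock: 38.85
ee_pos: [0.5392, 0.1432, 0.0557]
ee_rot: [-2.255, -2.187, 0.001]
force: [0.1, -0.1, -2.2]
gripper_width: 0.342
grasp_force: 44.9
{'clock': 38.85, 'ee_pos': [0.5392, 0.1432, 0.0557], 'ee_rot': [-2.2554, -2.1866, 0.0005], 'force': [0.1275, -0.1423, -2.2274], 'gripper_width': 0.3419, 'grasp_force': 44.9272}
```

View pics/e.png

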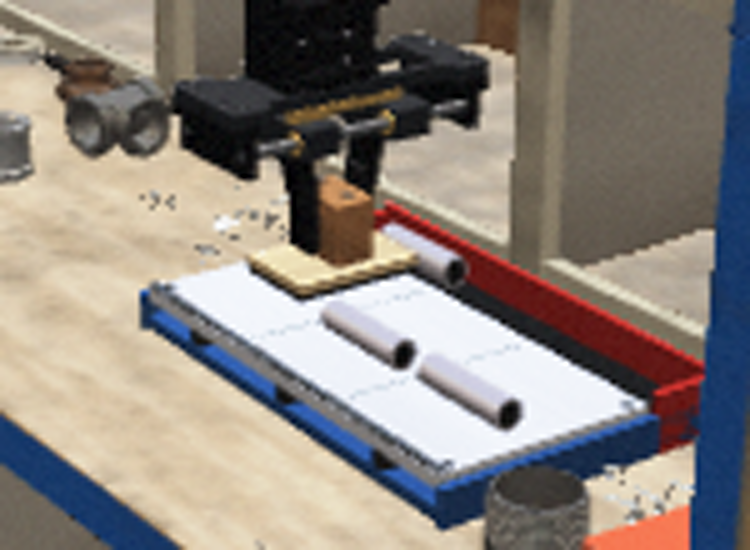

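```bash
python3 -m creep '{"grip":[-1,-1,-1,-1,-1,-1,-1,-1],"slide":[[0,0,-2],[0,0,-3],[0,-3,0],[0,-3,0],[4,0,0],[4,0,0],[4,0,0],[4,0,0]],"rot":[[0,0,0],[0,0,0],[0,0,0],[0,0,0],[0,0,0],[0,0,0],[0,0,0],[0,0,0]]}' 45
python3 - <<'E'
from h import *
st(); p=ctrl.snapshot("top"); im=p["pixels"][140:220,225:355]; cv2.imwrite("pics/f.png",cv2.resize(im,None,fx=5,fy=5,interpolation=cv2.INTER_CUBIC))
E
```

```text
clock: 39.9
ee_pos: [0.4841, 0.3062, 0.1058]
ee_rot: [2.256, 2.187, -0.0]
force: [0.7, -0.5, -1.4]
gripper_width: 0.344
grasp_force: 44.9
{'clock': 39.9, 'ee_pos': [0.4841, 0.3062, 0.1058], 'ee_rot': [2.2555, 2.1868, -0.0003], 'force': [0.6518, -0.5106, -1.3543], 'gripper_width': 0.3441, 'grasp_force': 44.9258}
```

View pics/f.png

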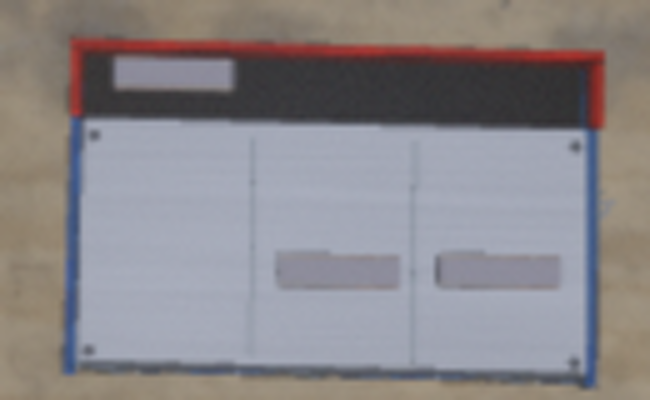

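The left tube is in the trough at crop (173,74), and the true tubes are on the plate at (338,270) and (498,270). Now I'll set the pad down.

```bash
python3 -m creep '{"grip":[-1,-1,-1,-1,-1,-1,-1,-1],"slide":[[2.7,0,0],[0,0,3],[0,0,3],[0,0,1.5],[0,0,0.7],[0,0,0.3],[0,0,0],[0,0,0]],"rot":[[0,0,0],[0,0,0],[0,0,0],[0,0,0],[0,0,0],[0,0,0],[0,0,0],[0,0,0]]}' 45
python3 rd.py
```

```text
clock: 40.95
ee_pos: [0.4859, 0.3322, 0.0215]
ee_rot: [2.255, 2.186, 0.002]
force: [-0.7, 1.0, -1.2]
gripper_width: 0.343
grasp_force: 44.9
F [ 0.06  0.08 -1.3 ] [0.62 0.44 0.55] P [0.4856 0.3321 0.0213] [0.0001 0.     0.0002] 41.2
```

```bash
python3 -m creep '{"grip":[-1,-1,-1,-1,-1,-1,-1,-1],"slide":[[0,0,0.05],[0,0,0.05],[0,0,0.05],[0,0,0.05],[0,0,0.05],[0,0,0],[0,0,0],[0,0,0]],"rot":[[0,0,0],[0,0,0],[0,0,0],[0,0,0],[0,0,0],[0,0,0],[0,0,0],[0,0,0]]}' 45
python3 rd.py
```

```text
clock: 42.2
ee_pos: [0.4853, 0.3319, 0.0185]
ee_rot: [2.256, 2.187, 0.0]
force: [-1.4, -0.3, 2.6]
gripper_width: 0.339
grasp_force: 44.9
F [-1.57 -0.6   4.77] [0.42 0.48 0.56] P [0.4853 0.3319 0.0185] [0. 0. 0.] 42.45
```

Contact; release and lift.

```bash
python3 -m creep '{"grip":[0.6,0.6,0.6,0.6,0.6,0.6,0.6,0.6],"slide":[[0,0,0],[0,0,0],[0,0,0],[0,0,0],[0,0,0],[0,0,0],[0,0,0],[0,0,0]],"rot":[[0,0,0],[0,0,0],[0,0,0],[0,0,0],[0,0,0],[0,0,0],[0,0,0],[0,0,0]]}' 45
python3 -m creep '{"grip":[0.6,0.6,0.6,0.6,0.6,0.6,0.6,0.6],"slide":[[0,0,-1],[0,0,-3],[0,0,-4],[0,0,-4],[0,0,-3],[0,0,0],[0,0,0],[0,0,0]],"rot":[[0,0,0],[0,0,0],[0,0,0],[0,0,0],[0,0,0],[0,0,0],[0,0,0],[0,0,0]]}' 45
python3 - <<'E'
from h import *
st(); p=ctrl.snapshot("scene"); im=p["pixels"][130:240,180:340]; cv2.imwrite("pics/g.png",cv2.resize(im,None,fx=5,fy=5,interpolation=cv2.INTER_CUBIC))
E
```

```text
clock: 43.45
ee_pos: [0.4853, 0.332, 0.0183]
ee_rot: [-2.256, -2.187, -0.0]
force: [0.6, -0.4, -0.1]
gripper_width: 0.793
grasp_force: 0.0
clock: 44.45
ee_pos: [0.4843, 0.3315, 0.1668]
ee_rot: [-2.255, -2.186, 0.005]
force: [-0.3, 0.2, -0.2]
gripper_width: 0.799
grasp_force: 0.0
{'clock': 44.45, 'ee_pos': [0.4843, 0.3315, 0.1668], 'ee_rot': [-2.2549, -2.1858, 0.0046], 'force': [-0.2544, 0.1585, -0.2003], 'gripper_width': 0.7993, 'grasp_force': 0.0}
```

View pics/g.png

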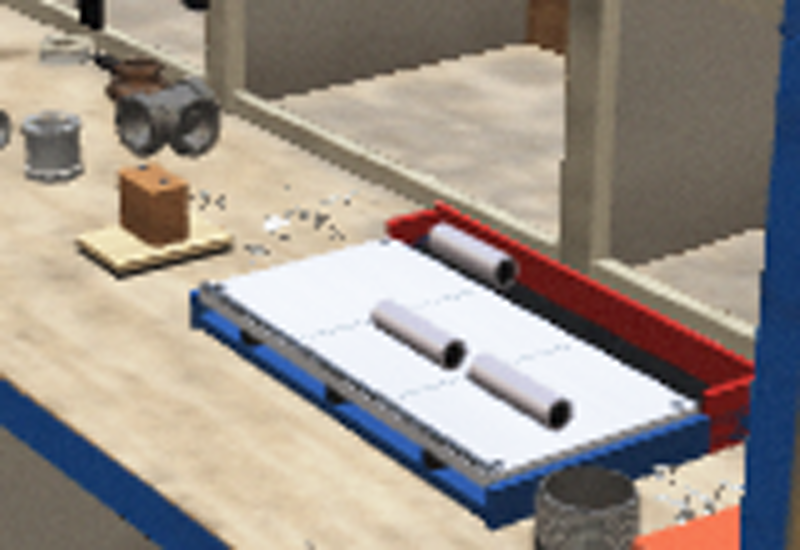

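The pad stands upright on the bench at crop (155,215). One tube is in the trough at (470,255) and two are on the plate.

```bash
python3 -c "
from station import ctrl
print(ctrl.hand_in())"
```

```text
the job is handed in; nothing more can be done
None
```

I've handed the job in, without a verdict back: the left tube pushed back as it rolled and now lies in the trough, the two true tubes are on the plate, and the pad stands upright on the bench, released.

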